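# Open the leak-test pot

## Robot

A 6-joint arm with a two-finger parallel gripper is mounted at the origin on the work surface. World frame = base frame: x ahead of the robot, y to its left, z up, the work surface at z = 0. Lengths are in m, angles in rad, forces in N, time in s.
With the tool pointing down it reaches from about 0.425 to 0.95 m from the base axis. Payload 3.5 kg.
Tool frame: the origin (TCP) lies midway between the tips of the shut fingers; the grasp point (between the pads) lies 19 mm behind it; z points along the fingers, y is the line along which they close (so a half turn about z gives the same grasp; the last joint's range is limited). The gripper opens to 85 mm and grips with 20 to 120 N. Pads are 22 mm wide; open, the fingers measure 114 mm over their backs; the gripper's body (76 mm by 85 mm) begins 54 mm behind the grasp point. The pads swing forward as they close: fully open they stand 13 mm farther back than shut.
Start: joints at [1.066, 0.286, 1.577, -0, 1.279, -0.15], TCP at [0.234, 0.633, 0.231] pointing down, gripper open.
Joint ranges: [-2.77, 2.77], [-0.9, 2.22], [0.21, 2.48], [-1.53, 4.67], [0.24, 2.81], [-2.84, 2.84]. Speed limits (rad/s): [2.79, 2.79, 3.14, 3.14, 3.14, 3.14].

## Interface

Orientations are given as a unit quaternion [w, x, y, z].
In Python, from bench import bot gives the robot as it stands.
- The arm moves only by the tool send_rows, never from a script. Its argument "targets" is a list of rows, each a list of 3 entries, a list of its own where there are three numbers: the finger opening in m, from 0 to 0.0854, then the shift along the tool's x, y, z in m, then the turn, a rotation vector about the tool's x, y, z in degrees. In form: [[gripper, [x, y, z], [wx, wy, wz]], ...]. A call has 1 to 10 rows; each row shifts and turns the commanded pose from where the row before left it, along the tool's axes as they then stand; what a row does not reach is not made up. A row lasts 1/10 s, in which the tool goes at most 50 mm and 8.59 degrees, less where a joint would pass 70% of its speed; a pose out of reach is approached as far as the arm can. A call is refused whole if a number of a shift passes 0.05 or a number of a turn 8.59, either way. A call with a gripper value outside its range is refused whole. The fingers move at their own pace and stop on an object; "squeeze" is the grip in N (left out, the last holds). Time passes only in rows, so rows that do not move let the fingers close. It gives the time, the measured TCP pose, the force, the opening and the grip force at its end, in the units of the state.
- bot.sense(): the state, without advancing time (a new reading comes with each control period).
- bot.get_image(name): name is "scene" or "top"; returns the picture (400x640x3 uint8, red, green, blue); there is no depth.
- bot.camera_info(name): a dict with "fx", "fy", "cx", "cy" (pixels), "xyz" and "rotation" of the camera in the world. Camera axes: x right, y down, z forward; pixel columns grow to the right and rows downward; lengths in m; the calibration is good to about 2 mm. A picture is of the moment at which its call begins. camera_info takes no time and is no camera call.
- bot.close_job(): hands the job in; it is judged then, once.
Trained networks look in the newest picture that a camera, given by its name, has taken for a name from the list of things; names that differ only in an ending like _2 or _b are one class to them, and where a whole thing is asked for, a point or a joint stands for the part that bears it (a point fixed in the world has none). Each returns a list of dicts, best first, with "conf" (0 to 1); they miss things now and then, are a little off and sometimes report something else, mostly with a low value. They report only what shows in the picture. A call takes as long as a camera call. They do not tell look-alikes from the thing itself.
- bot.silhouettes(target, camera): "mask" (400x640 bool, what is visible of it) and "uv" ([column, row] in pixels, amid what is visible of it).
The state is a dict: "time": time; "joint_positions": joint angles; "joint_velocities": joint speeds; "joint_efforts": joint torques, N m; "position": TCP position; "tcp_rot": TCP orientation; "contact_force": force on the tool from outside, world axes, zero at the start; "ft_torque": the same for the moment, N m; "finger_gap": opening from 0.0 (shut) to 1.0 (fully open); "grasp_force": force on a finger pad.
Only numpy, scipy, OpenCV 4.12 (cv2) and the standard library are available. Lean on these libraries where they do the work, as an engineer would, in place of code of your own. Each camera call takes 0.05 s, during which the arm holds its last target. There are 200 camera calls.

## Task

Open the test pot: first swing the hold-down arm off the lid and park it so that it points straight at the parking pin, and leave it there. Then lift the lid off, keeping it level, and set it down gently, knob up, wholly on the rubber mat. Leave the other things on the bench where they are.

Things in the scene. Friction and masses are not known exactly. Their poses are not given: they have to be found in the camera images.
- station: Fixed white test station: base plate 25 mm thick (x -80 to +160, y -80 to +108 mm), on it a pedestal with an open steel pot, outer diameter 130, inner 108 mm, rim 110 mm above the bench. Origin on the bench under the pot's axis, z up. The arm's pivot post stands at x = +120 mm, y = 0.
- lid: Loose round aluminium lid, about 0.35 kg. Heights from its underside: spigot 102 mm across, 0 to 8 mm, sits in the pot (3 mm play all round); disc 124 mm across, 8 to 18; stem 16 mm across, 18 to 28; black round knob 28 mm across, 28 to 54. Origin at the centre of the underside, z up through the knob; on the pot it is 102 mm above the bench.
- hold_arm (a joint): Angle of the hold-down arm about its vertical pivot (rad). 0: it points from the pivot at the pot's centre. It grows clockwise seen from above, to the station's +y side; range -0.4 to 2.2. The stiff pivot stays where it is left. Over the pot, the arm's end lies 3 mm above the lid's edge and blocks the lid.
- lever_grip (a point): Centre of the arm's upright black round handle, 22 mm across, 28 mm tall (14 mm either side of this point), on the arm 60 mm from the pivot, 22 mm above the arm's top face, 155 mm above the bench. x axis: from the pivot along the arm to its end; z up. The arm is a steel bar 22 mm wide, 10 mm thick; its end is 80 mm from the pivot.
- pivot_point (a point): Point on the arm's pivot axis at the arm's underside, 123 mm above the bench; x axis along the arm towards its end.
- park_mark: Fixed parking marker on the base: a dark steel rib and at its end a dark upright pin, 10 mm across, 95 mm from the pivot axis, its top 8 mm below the arm's underside. Origin on the pivot axis, 25 mm above the bench; x axis from the pivot to the pin, 1.15 to 1.75 rad round from the pot. The arm is parked when its x axis points the same way.
- mat: Black rubber mat fixed flat on the bench, 200 x 200 mm, 6 mm thick; origin at the centre of its underside, x and y along its sides.
- jar: White jar with a blue cap, 60 mm across, 85 mm tall, standing loose; origin at the centre of its base. Bystander.
- spanner: Steel spanner lying loose on the bench. Bystander.
- bin: Open blue plastic parts bin, 160 x 110 x 70 mm, loose. Bystander.
- fitting: Small brass fitting, 32 mm across, 34 mm tall, loose. Bystander.
There are look-alikes about, which are no part of the job. What is meant by the lid is not brown, green or turquoise, and is the smaller of those in its own colour.

How it is judged:
By the outcome, as a careful person would: the job done as asked, in the order asked, and still so for the second after the job is handed in, with the robot touching nothing.
It also fails if it takes over 61 s, if anything falls off the work surface, if the arm or the gripper's body presses on something with over 40 N, if the wrist force passes 120 N, or if a joint passes its speed limit or range.

## Working session

There is one attempt and no reset: what is moved stays moved. The work goes in short steps, Python scripts to look and compute and a tool call to move; the robot and the scene stay as the last step left them, time stands still between calls to the robot, and variables do not carry over. Pictures are saved under pics/ and viewed, at most 10 in all, crops included, and the job is handed in when it is done.

Besides the shell and the picture viewer there is one more tool, called after ">>>" as name(argument=value, ...) on one line, values as JSON. send_rows: Moves the arm, as the interface text tells. Its arguments: {"type":"object","properties":{"targets":{"type":"array"},"squeeze":{"type":"number"}},"required":["targets"]}

```bash
mkdir -p pics; ls
cat > h.py <<'E'
import numpy as np,cv2
from bench import bot
def save(n,im,f=1,box=None):
    if box: im=im[box[1]:box[3],box[0]:box[2]]
    if f!=1: im=cv2.resize(im,None,fx=f,fy=f,interpolation=cv2.INTER_CUBIC)
    cv2.imwrite('pics/'+n+'.png',im[:,:,::-1])
def ray(c,uv):
    i=bot.camera_info(c);R=np.array(i['rotation'],float)
    d=R@np.array([(uv[0]-i['cx'])/i['fx'],(uv[1]-i['cy'])/i['fy'],1.]);return np.array(i['xyz']),d/np.linalg.norm(d)
def atz(c,uv,z):
    o,d=ray(c,uv);return o+d*(z-o[2])/d[2]
def tri(a,b):
    (o1,d1),(o2,d2)=ray('scene',a),ray('top',b)
    A=np.stack([d1,-d2],1);t=np.linalg.lstsq(A,o2-o1,rcond=None)[0]
    p,q=o1+d1*t[0],o2+d2*t[1];return (p+q)/2,np.linalg.norm(p-q)
def proj(c,p):
    i=bot.camera_info(c);R=np.array(i['rotation'],float);q=(np.atleast_2d(p)-np.array(i['xyz']))@R
    return np.stack([q[:,0]/q[:,2]*i['fx']+i['cx'],q[:,1]/q[:,2]*i['fy']+i['cy']],1)
E
python3 - <<'E'
from h import *
for c in('scene','top'):
    print(c,bot.camera_info(c)); im=bot.get_image(c); save(c+'0',im,1.25); np.save(c+'0.npy',im)
for c in('scene','top'):
    for t in('station','lid','lever_grip','park_mark','mat','jar'):
        print(c,t,[(round(d['conf'],2),np.round(d['uv']).tolist(),int(d['mask'].sum())) for d in bot.silhouettes(t,c)])
s=bot.sense();print(s['position'],s['tcp_rot'],s['time'])
E
```

```text
pics
scene {'fx': 446.43705056673946, 'fy': 446.43705056673946, 'cx': 330.05151788801896, 'cy': 202.03724859912947, 'xyz': array([ 1.25195564, -0.3482327 ,  1.22151064]), 'rotation': array([-0.26929467,  0.80392729,  0.50582251, -0.15913795])}
top {'fx': 425.5326609132392, 'fy': 425.5326609132392, 'cx': 324.83876550395314, 'cy': 198.40729180095943, 'xyz': array([ 0.28447113, -0.00885768,  1.700549  ]), 'rotation': array([-0.0498987 ,  0.71081501, -0.69991748,  0.04865861])}
scene station [(0.7, [270.0, 244.0], 3270), (0.29, [264.0, 230.0], 252)]
scene lid [(0.94, [192.0, 248.0], 1892), (0.79, [253.0, 208.0], 1001), (0.76, [228.0, 190.0], 884), (0.74, [217.0, 301.0], 1353), (0.7, [288.0, 315.0], 2913)]
scene lever_grip [(0.8, [262.0, 230.0], 276)]
scene park_mark [(0.54, [291.0, 235.0], 119)]
scene mat [(0.97, [382.0, 200.0], 2897), (0.65, [261.0, 226.0], 253)]
scene jar [(0.92, [346.0, 286.0], 564), (0.68, [268.0, 245.0], 3150)]
top station [(0.75, [363.0, 202.0], 2019)]
top lid [(0.92, [421.0, 176.0], 721), (0.9, [380.0, 141.0], 1471), (0.89, [380.0, 265.0], 778), (0.78, [375.0, 216.0], 902)]
top lever_grip [(0.62, [375.0, 194.0], 157)]
top park_mark [(0.73, [375.0, 189.0], 142), (0.4, [356.0, 194.0], 48)]
top mat [(0.57, [270.0, 200.0], 2494)]
top jar [(0.72, [335.0, 137.0], 260)]
[0.23447144 0.63296752 0.23134813] [7.06300171e-06 1.76485473e-01 9.84303245e-01 1.23125859e-05] 0.7
```

```bash
sed -i "s/R=np.array(i\['rotation'\],float)/R=Rot(i['rotation'])/; 2a from scipy.spatial.transform import Rotation\ndef Rot(q): return Rotation.from_quat(np.roll(q,-1)).as_matrix()" h.py
python3 -c "
from h import *
print(tri([192,248],[421,176]), tri([262,230],[375,194]))"
```

```text
(array([ 0.57562245, -0.37158511,  0.2094241 ]), np.float64(0.050815786892050886)) (array([ 0.52728301, -0.1962173 ,  0.10706168]), np.float64(0.004675167493275212))
```

View pics/scene0.png

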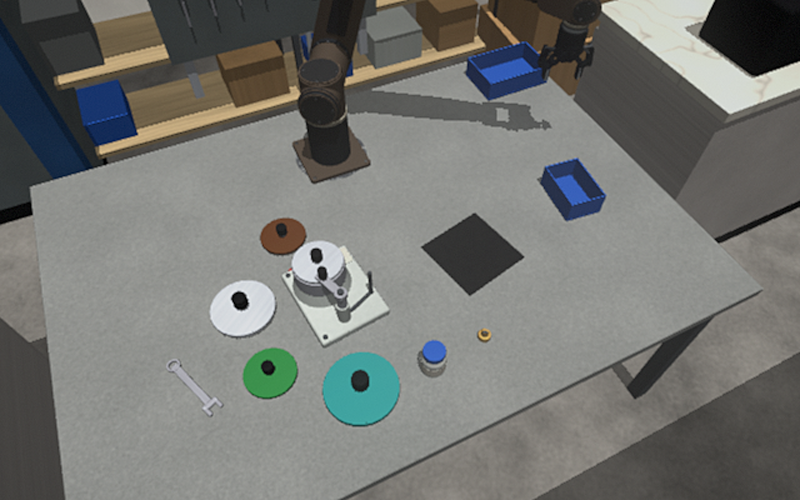

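View pics/top0.png

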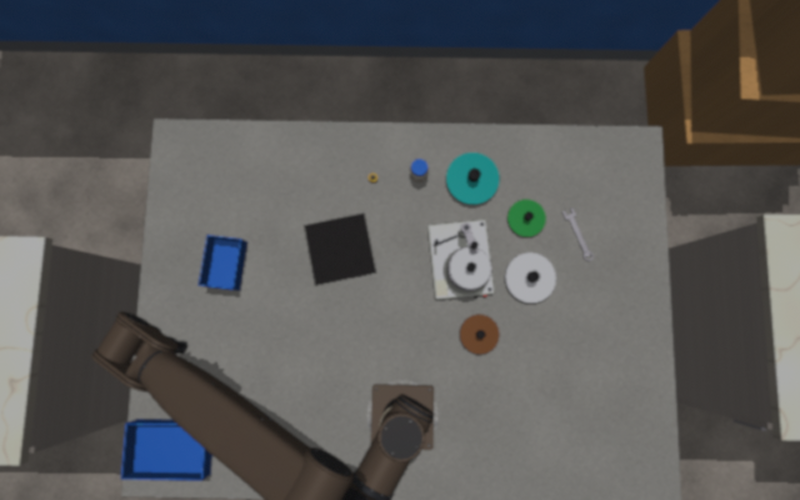

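Scene picture: the silver lid on the pot is at scene (253,208) / top (375,216). A larger silver one lies on the bench at scene (192,248) / top (421,222). Brown (228,190), green (217,301) and turquoise (288,315) are look-alikes. The one on the pot fits: it is silver and the smaller of the two. The mat is at scene (378,203). I'll confirm in an enlarged crop.

Run:
```python
from h import *
a=np.load('scene0.npy')[175:285,155:325];b=np.load('top0.npy')[165:250,335:450]
a=cv2.resize(a,(800,0) if 0 else (510,330),interpolation=cv2.INTER_CUBIC)
b=cv2.resize(b,(290,214),interpolation=cv2.INTER_CUBIC)
a=cv2.resize(np.load('scene0.npy')[185:285,160:320],(800,500),interpolation=cv2.INTER_CUBIC)
save('cropS',a)
b=cv2.resize(np.load('top0.npy')[170:245,335:455],(800,500),interpolation=cv2.INTER_CUBIC)
save('cropT',b)
```

```text
(no output)
```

View pics/cropS.png

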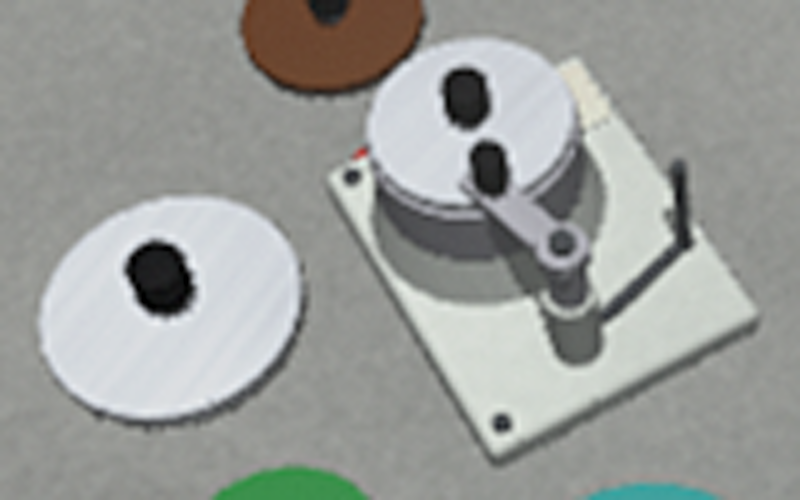

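View pics/cropT.png

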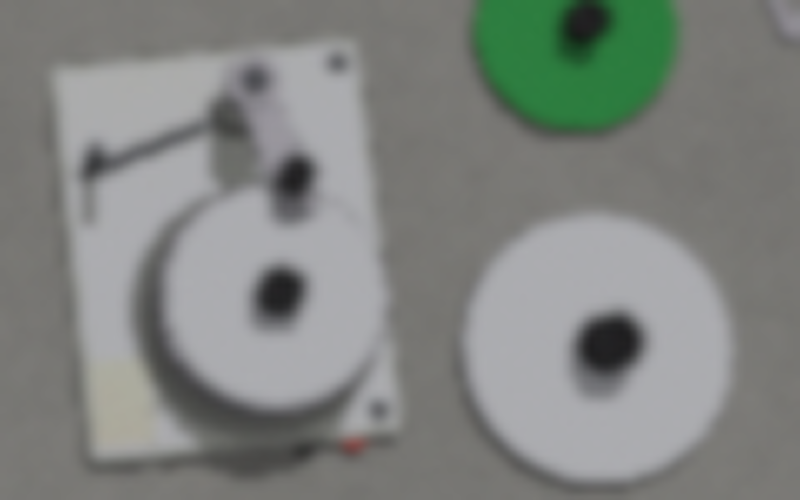

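The crops confirm it: the lid on the pot is clearly smaller than the bench lid at crop (170,305). The hold-down handle is at crop (489,167), the pivot at (563,242) and the pin at (680,165). Next I fit the station pose, arm angle and park angle using both views.

```bash
cat > fit.py <<'E'
from h import *
from scipy.optimize import least_squares
S=lambda u,v:(160+u/5,185+v/5)
T=lambda u,v:(335+u/6.667,170+v/6.667)
obs=[('c',(160,108,.025),S(757,313),T(55,70)),('c',(160,-80,.025),S(497,456),T(355,42)),('c',(-80,-80,.025),S(330,177),T(400,432)),('c',(-80,108,.025),S(575,61),T(92,460)),
('c',(120,0,.137),S(563,241),T(255,77)),
('l',0.143,S(466,97),T(279,292)),('h',.155,S(489,167),T(295,176)),
('p',.115,S(678,163),T(97,150)),('p',.025,S(685,240),T(88,175))]
def pts(v):
    x,y,a,th,ph,lx,ly=v
    R=np.array([[np.cos(a),-np.sin(a)],[np.sin(a),np.cos(a)]])
    W=lambda p:np.array([x,y])+R@np.array(p)
    dirn=lambda t:np.array([-np.cos(t),np.sin(t)])
    out=[]
    for k,d,*_ in obs:
        if k=='c': out.append([*W(np.array(d[:2])/1e3),d[2]])
        if k=='l': out.append([lx,ly,d])
        if k=='h': out.append([*W(np.array([.12,0])+.06*dirn(th)),d])
        if k=='p': out.append([*W(np.array([.12,0])+.095*dirn(ph)),d])
    return np.array(out)
def res(v):
    p=pts(v);return np.concatenate([proj('scene',p)-[o[2] for o in obs],proj('top',p)-[o[3] for o in obs]])
f=least_squares(lambda v:res(v).ravel(),[.5,-.2,0.1,0.2,1.4,.5,-.2],loss='soft_l1')
if __name__=='__main__':
    print(np.round(f.x,4)); print(np.round(np.hstack(np.split(res(f.x),2)),1)); print(np.round(pts(f.x),4))
    for o in obs: print(o[0],np.round(tri(o[2],o[3])[0],4),round(tri(o[2],o[3])[1],4))
    for c,us in(('scene',[(423,249),(476,213),(523,255),(470,294)]),('top',[(305,225),(364,214),(375,271),(316,285)])):
        P=np.array([atz(c,np.array(u)/1.25,.006) for u in us]);print(c,np.round(P,3).tolist(),np.round(P.mean(0),4))
E
python3 fit.py
```

```text
[ 0.4514 -0.1954  0.1169 -0.2397  1.2656  0.4514 -0.1953]
[[ 0.7 -0.7 -1.8 -1.1]
 [-1.6 -0.2 -0.1 -1.6]
 [-2.4 -1.2  0.6 -0.4]
 [ 0.1 -2.5 -0.8  0.2]
 [-0.6  0.7 -0.7 -0.1]
 [-0.5 -0.5 -0.3 -0.7]
 [-0.3 -0.1 -0.4 -0.7]
 [-0.8 -0.2 -0.6 -0.2]
 [-0.8  0.5 -0.5 -0.5]]
[[ 0.5977 -0.0695  0.025 ]
 [ 0.6196 -0.2562  0.025 ]
 [ 0.3813 -0.2842  0.025 ]
 [ 0.3594 -0.0975  0.025 ]
 [ 0.5706 -0.1814  0.137 ]
 [ 0.4514 -0.1953  0.143 ]
 [ 0.5144 -0.2023  0.155 ]
 [ 0.5317 -0.0947  0.115 ]
 [ 0.5317 -0.0947  0.025 ]]
c [ 0.5952 -0.0741  0.0196] 0.0058
c [ 0.6159 -0.2547  0.0154] 0.007
c [ 0.3809 -0.2808  0.015 ] 0.0056
c [ 0.3611 -0.1003  0.0144] 0.0018
c [ 0.5704 -0.1815  0.1401] 0.0044
l [ 0.4499 -0.1955  0.1387] 0.0032
h [ 0.5128 -0.2028  0.1523] 0.0032
p [ 0.5319 -0.095   0.1142] 0.0047
p [ 0.5306 -0.0943  0.0259] 0.0054
scene [[0.455, 0.094, 0.006], [0.404, 0.289, 0.006], [0.589, 0.33, 0.006], [0.636, 0.138, 0.006]] [0.521  0.2128 0.006 ]
top [[0.593, 0.324, 0.006], [0.632, 0.134, 0.006], [0.447, 0.094, 0.006], [0.399, 0.281, 0.006]] [0.5175 0.2084 0.006 ]
```

Two views agree: pot (0.451,-0.195), handle (0.514,-0.202,0.153), arm angle about -0.24, park angle about 1.27, mat centre (0.519,0.210). Moving now, with the first leg out towards the mat side.

Create plan.py:
```python
from h import *
import sys
def plan(xyz,yaw,n):
    """rows to bring the TCP from the measured pose to xyz, tool y at world angle yaw (deg), tool down"""
    s=bot.sense();R=Rot(s['tcp_rot']);p=np.array(s['position']);rows=[]
    y=np.radians(yaw);ty=np.array([np.cos(y),np.sin(y),0]);tz=np.array([0,0,-1.]);G=np.stack([np.cross(ty,tz),ty,tz],1)
    for k in range(n):
        sh=np.round(R.T@(xyz-p)/(n-k),4);rv=np.round(np.degrees(Rotation.from_matrix(R.T@G).as_rotvec())/(n-k),2)
        rows.append([sh.tolist(),rv.tolist()]);p=p+R@sh;R=R@Rotation.from_rotvec(np.radians(rv)).as_matrix()
    for r in rows if n>1 and abs(rows[0][1][2])>.3 else rows[:1]+rows[-1:]: print(r)
def st():
    s=bot.sense();R=Rot(s['tcp_rot']);print(round(s['time'],2),np.round(s['position'],4),'yaw',np.round(np.degrees(np.arctan2(R[1,1],R[0,1])),1),'tz',np.round(R[:,2],3),np.round(s['contact_force'],1),round(s['finger_gap'],3),round(s['grasp_force'],1),np.round(s['joint_positions'],2))
if __name__=='__main__':
    a=eval(sys.argv[1]) if len(sys.argv)>1 else []
    st()
    if a: plan(np.array(a[:3]),a[3],a[4])
```

```text
(no output)
```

>>> send_rows(targets=[[0.05,[-0.02,-0.014,0],[0,0,0]],[0.05,[-0.04,-0.0285,0],[0,0,0]],[0.05,[-0.04,-0.0285,0],[0,0,0]],[0.05,[-0.04,-0.0285,0],[0,0,0]],[0.05,[-0.04,-0.0285,0],[0,0,0]],[0.05,[-0.04,-0.0285,0],[0,0,0]],[0.05,[-0.04,-0.0285,0],[0,0,0]],[0.05,[-0.04,-0.0285,0],[0,0,0]],[0.05,[-0.04,-0.0285,0],[0,0,0]],[0.05,[-0.04,-0.0285,0],[0,0,0]]], squeeze=40)

```text
time: 1.7
position: [0.4977, 0.2455, 0.2318]
tcp_rot: [0.0, 0.176, 0.984, 0.0]
contact_force: [0.9, -0.4, 1.1]
finger_gap: 0.586
grasp_force: 0.0
```

```bash
python3 plan.py "[.5144,-.2023,.23,69.7,10]"
```

```text
1.7 [0.4977 0.2455 0.2318] yaw 69.7 tz [ 0.001  0.    -1.   ] [ 0.9 -0.4  1.1] 0.586 0.0 [ 0.28  0.02  1.87  0.    1.25 -0.94]
[[-0.0171, -0.0414, 0.0002], [0.0, 0.0, -0.0]]
[[-0.0171, -0.0415, 0.0002], [0.01, 0.0, -0.01]]
```

>>> send_rows(targets=[[0.05,[-0.017,-0.0414,0],[0,0,0]],[0.05,[-0.017,-0.0414,0],[0,0,0]],[0.05,[-0.017,-0.0414,0],[0,0,0]],[0.05,[-0.017,-0.0414,0],[0,0,0]],[0.05,[-0.017,-0.0414,0],[0,0,0]],[0.05,[-0.017,-0.0414,0],[0,0,0]],[0.05,[-0.017,-0.0414,0],[0,0,0]],[0.05,[-0.017,-0.0414,0],[0,0,0]],[0.05,[-0.017,-0.0414,0],[0,0,0]],[0.05,[-0.017,-0.0414,0],[0,0,0]]])

```text
time: 2.7
position: [0.5122, -0.2019, 0.2317]
tcp_rot: [0.0, 0.177, 0.984, -0.0]
contact_force: [0.4, 0.7, 0.1]
finger_gap: 0.585
grasp_force: 0.0
```

>>> send_rows(targets=[[0.05,[0,0,0],[0,0,-8.14]],[0.05,[0,0,0],[0,0,-8.14]],[0.05,[0,0,0],[0,0,-8.14]],[0.05,[0,0,0],[0,0,-8.14]],[0.05,[0,0,0],[0,0,-8.14]],[0.05,[0,0,0],[0,0,0]]])

```text
time: 3.3
position: [0.5124, -0.2, 0.2315]
tcp_rot: [0.0, -0.177, 0.984, -0.0]
contact_force: [0.7, -0.3, -0.1]
finger_gap: 0.588
grasp_force: 0.0
```

```bash
python3 plan.py "[.5144,-.2023,.142,110.4,8]"
```

```text
3.3 [ 0.5124 -0.2     0.2315] yaw 110.4 tz [ 0. -0. -1.] [ 0.7 -0.3 -0.1] 0.588 0.0 [-0.56  0.01  1.89 -0.    1.25 -2.48]
[[-0.0001, -0.0004, 0.0112], [-0.0, 0.0, -0.01]]
[[-0.0001, -0.0003, 0.0112], [-0.0, 0.01, -0.0]]
```

>>> send_rows(targets=[[0.05,[0,-0.0004,0.0112],[0,0,0]],[0.05,[0,-0.0004,0.0112],[0,0,0]],[0.05,[0,-0.0004,0.0112],[0,0,0]],[0.05,[0,-0.0004,0.0112],[0,0,0]],[0.05,[0,-0.0004,0.0112],[0,0,0]],[0.05,[0,-0.0004,0.0112],[0,0,0]],[0.05,[0,-0.0004,0.0112],[0,0,0]],[0.05,[0,-0.0004,0.0112],[0,0,0]],[0.05,[0,0,0],[0,0,0]]])

```text
time: 4.2
position: [0.5124, -0.2024, 0.1394]
tcp_rot: [-0.001, -0.177, 0.984, 0.001]
contact_force: [0.7, -0.6, -0.7]
finger_gap: 0.586
grasp_force: 0.0
```

Run:
```python
from plan import *
st()
a=bot.get_image('scene');b=bot.get_image('top')
a=cv2.resize(a[160:285,180:340],(500,390),interpolation=cv2.INTER_CUBIC);b=cv2.resize(b[165:245,330:410],(300,300),interpolation=cv2.INTER_CUBIC)
c=np.zeros((390,800,3),np.uint8);c[:,:500]=a;c[:300,500:]=b;save('grip1',c)
```

```text
4.2 [ 0.5124 -0.2024  0.1394] yaw 110.4 tz [-0.003  0.002 -1.   ] [ 0.7 -0.6 -0.7] 0.586 0.0 [-0.56  0.11  1.96 -0.    1.08 -2.49]
```

View pics/grip1.png

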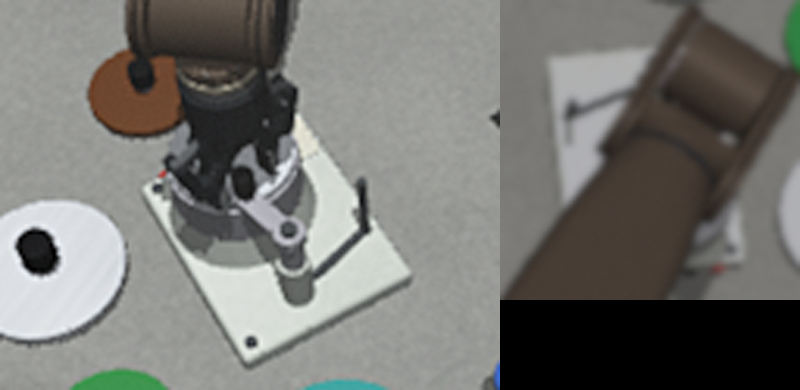

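The crop shows the handle at (243,182), between the two fingertips at about (200,190) and (275,160). Closing.

>>> send_rows(targets=[[0.03,[0,0,0],[0,0,0]],[0.015,[0,0,0],[0,0,0]],[0.015,[0,0,0],[0,0,0]],[0.015,[0,0,0],[0,0,0]],[0.015,[0,0,0],[0,0,0]]], squeeze=40)

```text
time: 4.8
position: [0.514, -0.2033, 0.1427]
tcp_rot: [0.001, -0.177, 0.984, -0.001]
contact_force: [-0.3, 0.6, 3.4]
finger_gap: 0.245
grasp_force: 39.1
```

```bash
cat >> plan.py <<'E'
def cropview(n,box=(200,170,320,245),c='scene'):
    save(n,cv2.resize(bot.get_image(c)[box[1]:box[3],box[0]:box[2]],(800,500),interpolation=cv2.INTER_CUBIC))
E
python3 plan.py
python3 - <<'E'
from plan import *
# arc: pivot P, radius 60mm, from handle dir now to park dir; rows of the ideal relative motion
s=bot.sense();h=np.array(s['position'][:2]);P=np.array([.5706,-.1814]);d=h-P;print(np.linalg.norm(d),np.degrees(np.arctan2(d[1],d[0])))
pin=np.array([.5317,-.0947])-P;print(np.degrees(np.arctan2(pin[1],pin[0])),np.linalg.norm(pin))
E
```

```text
4.8 [ 0.514  -0.2033  0.1427] yaw 110.4 tz [ 0.001 -0.001 -1.   ] [-0.3  0.6  3.4] 0.245 39.1 [-0.56  0.11  1.95 -0.    1.08 -2.49]
0.06065716616618305 -158.83016617759398
114.16451407214984 0.09502683831423628
```

>>> send_rows(targets=[[0.015,[0,0.003,0],[0,0,2.9]],[0.015,[-0.0003,0.0061,0],[0,0,5.8]],[0.015,[-0.0003,0.0061,0],[0,0,5.8]],[0.015,[-0.0003,0.0061,0],[0,0,5.8]],[0.015,[-0.0003,0.0061,0],[0,0,5.8]],[0.015,[-0.0003,0.0061,0],[0,0,5.8]],[0.015,[0,0,0],[0,0,0]]])

```text
time: 5.5
position: [0.5115, -0.1697, 0.1427]
tcp_rot: [0.001, 0.1, 0.995, -0.0]
contact_force: [-0.1, 1.0, 5.5]
finger_gap: 0.241
grasp_force: 39.4
```

```bash
python3 plan.py
python3 - <<'E'
from plan import *
h=np.array(bot.sense()['position'][:2]);P=np.array([.5706,-.1814]);d=h-P;print(np.linalg.norm(d),np.degrees(np.arctan2(d[1],d[0])))
E
```

```text
5.5 [ 0.5115 -0.1697  0.1427] yaw 78.5 tz [ 0.002 -0.001 -1.   ] [-0.1  1.   5.5] 0.241 39.4 [-0.51  0.08  1.99  0.    1.07 -1.88]
0.060254760059116105 168.79581324668928
```

>>> send_rows(targets=[[0.015,[-0.0003,0.0061,0],[0,0,5.8]],[0.015,[-0.0003,0.0061,0],[0,0,5.8]],[0.015,[-0.0003,0.0061,0],[0,0,5.8]],[0.015,[-0.0003,0.0061,0],[0,0,5.8]],[0.015,[-0.0003,0.0061,0],[0,0,5.8]],[0.015,[-0.0003,0.0061,0],[0,0,5.8]],[0.015,[-0.0003,0.0061,0],[0,0,5.8]],[0.015,[-0.0003,0.0061,0],[0,0,5.8]],[0.015,[-0.0001,0.003,0],[0,0,2.9]],[0.015,[0,0,0],[0,0,0]]])

```text
time: 6.5
position: [0.5414, -0.1289, 0.1427]
tcp_rot: [0.0, 0.505, 0.863, 0.001]
contact_force: [0.0, 3.1, 6.2]
finger_gap: 0.245
grasp_force: 39.5
```

Run:
```python
from plan import *
st()
h=np.array(bot.sense()['position'][:2]);P=np.array([.5706,-.1814]);d=h-P;print(np.linalg.norm(d),np.degrees(np.arctan2(d[1],d[0])))
# refit pivot from three TCP points on the arc
A=np.array([[.514,-.2033],[.5115,-.1697],h]);M=np.c_[2*A,np.ones(3)];s=np.linalg.solve(M,(A**2).sum(1));print('pivot',s[:2],np.sqrt(s[2]+s[:2]@s[:2]))
cropview('park1')
```

```text
6.5 [ 0.5414 -0.1289  0.1427] yaw 29.3 tz [ 0.002  0.001 -1.   ] [0.  3.1 6.2] 0.245 39.5 [-0.42  0.12  1.94  0.    1.08 -0.93]
0.060114073799831996 119.06776964170213
pivot [ 0.5713439  -0.18214034] 0.061123268657991475
```

View pics/park1.png

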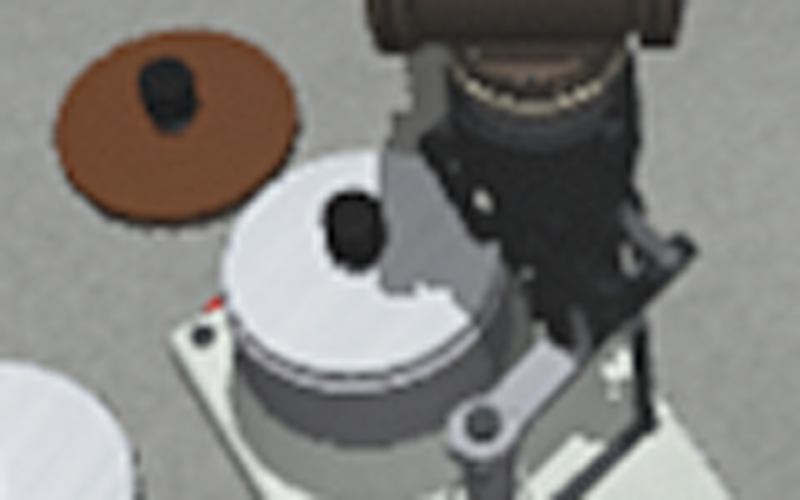

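The arm is swung off the lid; its bar in the crop runs from the pivot at (483,425) to (570,350), nearly over the rib. Measuring the rib direction from the stored clear pictures.

```bash
cat > rib.py <<'E'
from plan import *
# dark rib pixels across the segment joining base points, subpixel centroid per cross-section, at z
def line(c,im,p0,p1,z,dark=True,ends=(.25,.9),w=4):
    g=cv2.cvtColor(im,cv2.COLOR_RGB2GRAY).astype(np.float32)
    a,b=proj(c,np.array([p0,p1]));d=(b-a)/np.linalg.norm(b-a);n=np.array([-d[1],d[0]]);out=[]
    t=np.arange(-w,w+.01,.25)
    for k in np.linspace(*ends,25):
        q=a+(b-a)*k;xy=(q+t[:,None]*n).astype(np.float32)
        v=cv2.remap(g,xy[:,:1],xy[:,1:],cv2.INTER_LINEAR).ravel();v=(v-v.min()) if not dark else (v.max()-v)
        v=np.where(v>.5*v.max(),v,0);out.append(q+n*(v*t).sum()/v.sum())
    P=np.array([atz(c,u,z)[:2] for u in out]);vx,vy,x0,y0=cv2.fitLine(P.astype(np.float32),cv2.DIST_HUBER,0,.001,.001).ravel()
    if np.dot([vx,vy],np.array(p1[:2])-p0[:2])<0: vx,vy=-vx,-vy
    r=(P-[x0,y0])@[-vy,vx]
    piv=np.array([.5706,-.1814]);off=(piv-[x0,y0])@[-vy,vx]
    print(c,'angle',np.degrees(np.arctan2(vy,vx)).round(2),'rms mm',(r.std()*1e3).round(2),'pivot off mm',(off*1e3).round(1))
if __name__=='__main__':
    for c in('scene','top'):
        im=np.load(c+'0.npy')
        for e in((.35,.85),(.45,.9)): line(c,im,(.5706,-.1814,.03),(.5317,-.0947,.03),.03,True,e)
E
python3 rib.py
```

```text
scene angle 114.0 rms mm 0.2 pivot off mm 1.1
scene angle 114.24 rms mm 0.16 pivot off mm 1.4
top angle 112.43 rms mm 0.52 pivot off mm -2.0
top angle 110.2 rms mm 0.95 pivot off mm -4.3
```

>>> send_rows(targets=[[0.015,[-0.0001,0.0026,0],[0,0,2.5]],[0.015,[-0.0001,0.0026,0],[0,0,2.5]],[0.015,[0,0,0],[0,0,0]],[0.015,[0,0,0],[0,0,0]]])

```text
time: 6.95
position: [0.546, -0.1265, 0.1427]
tcp_rot: [0.0, 0.542, 0.84, 0.001]
contact_force: [0.0, 3.7, 5.3]
finger_gap: 0.243
grasp_force: 39.5
```

```bash
python3 plan.py
```

```text
6.95 [ 0.546  -0.1265  0.1427] yaw 24.3 tz [ 0.002  0.001 -1.   ] [0.  3.7 5.3] 0.243 39.5 [-0.41  0.13  1.94  0.    1.08 -0.84]
```

>>> send_rows(targets=[[0.05,[0,0,0],[0,0,0]],[0.05,[0,0,0],[0,0,0]],[0.05,[0,0,0],[0,0,0]],[0.05,[0,0,-0.015],[0,0,0]],[0.05,[0,0,-0.025],[0,0,0]],[0.05,[0,0,-0.025],[0,0,0]],[0.05,[0,0,-0.025],[0,0,0]]])

```text
time: 7.65
position: [0.5452, -0.1273, 0.2337]
tcp_rot: [0.0, 0.543, 0.84, -0.0]
contact_force: [0.4, -0.3, -0.3]
finger_gap: 0.586
grasp_force: 0.0
```

>>> send_rows(targets=[[0.05,[0.038,0.0086,0],[0,0,0]],[0.05,[0.038,0.0086,0],[0,0,0]],[0.05,[0.038,0.0086,0],[0,0,0]],[0.05,[0.038,0.0086,0],[0,0,0]],[0.05,[0.038,0.0086,0],[0,0,0]],[0.05,[0.038,0.0086,0],[0,0,0]],[0.05,[0,0,0],[0,0,0]]])

```text
time: 8.35
position: [0.4979, 0.1055, 0.2329]
tcp_rot: [0.0, 0.541, 0.841, 0.001]
contact_force: [-0.2, 0.0, -0.9]
finger_gap: 0.587
grasp_force: 0.0
```

Run:
```python
from plan import *
st()
A=bot.get_image('scene');B=bot.get_image('top');np.save('scene1.npy',A);np.save('top1.npy',B)
a=cv2.resize(A[185:260,225:315],(480,400),interpolation=cv2.INTER_CUBIC);b=cv2.resize(B[165:225,335:395],(320,320),interpolation=cv2.INTER_CUBIC)
c=np.zeros((400,800,3),np.uint8);c[:,:480]=a;c[:320,480:]=b;save('park2',c)
```

```text
8.35 [0.4979 0.1055 0.2329] yaw 24.5 tz [ 0.001  0.001 -1.   ] [-0.2  0.  -0.9] 0.587 0.0 [ 0.01 -0.09  1.98  0.    1.25 -0.42]
```

View pics/park2.png

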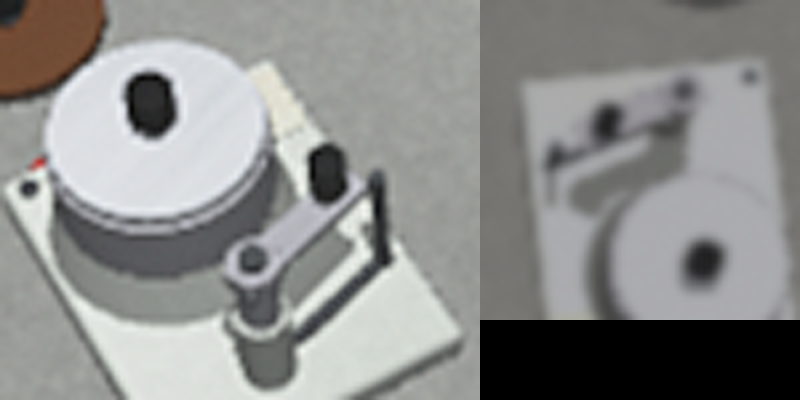

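Lid, parked arm and rib are clear of the gripper: pivot crop (253,259), handle (327,173), pin top (377,178). Measuring the arm angle.

Run:
```python
from rib import *
S=lambda u,v:(225+u/5.333,185+v/5.333)
T=lambda u,v:(335+(u-480)/5.333,165+v/5.333)
ang=lambda d:np.degrees(np.arctan2(d[1],d[0])).round(2)
pv=[atz('scene',S(253,259),.137),atz('top',T(685,89),.137)]
hd=[atz('scene',S(327,173),.155),atz('top',T(610,121),.155)]
pn=[atz('scene',S(377,177),.115),atz('top',T(557,152),.115)]
for k in(0,1): print(np.round([pv[k],hd[k],pn[k]],4).tolist(),'arm',ang(hd[k]-pv[k]),'pin',ang(pn[k]-pv[k]))
A=np.load('scene1.npy');B=np.load('top1.npy');P=(.5706,-.1814)
def ln(z,L,a): a=np.radians(a);return (P[0],P[1],z),(P[0]+L*np.cos(a),P[1]+L*np.sin(a),z)
for e in((.4,.9),(.35,.8)): line('scene',A,*ln(.03,.095,114.2),.03,True,e)
for e in((.2,.6),(.25,.65)):
    line('scene',A,*ln(.133,.08,114.2),.133,False,e,5); line('top',B,*ln(.133,.08,114.2),.133,False,e,4)
# template-based centroids of black handle
for c,im in(('scene',A),('top',B)):
    for z in(.155,):
        g=im.max(2).astype(float);u=proj(c,[hd[0]])[0];r=7
        x0,y0=int(u[0])-r,int(u[1])-r;w=np.clip(70-g[y0:y0+2*r+1,x0:x0+2*r+1],0,40)
        yy,xx=np.mgrid[y0:y0+2*r+1,x0:x0+2*r+1];cc=[(w*xx).sum()/w.sum(),(w*yy).sum()/w.sum()];print(c,'handle px',np.round(cc,2),atz(c,cc,z).round(4))
```

```text
[[0.5701, -0.1798, 0.137], [0.5472, -0.1262, 0.155], [0.5353, -0.0935, 0.115]] arm 113.08 pin 111.96
[[0.5697, -0.1847, 0.137], [0.5432, -0.1309, 0.155], [0.5272, -0.0967, 0.115]] arm 116.24 pin 115.83
scene angle 114.04 rms mm 0.2 pivot off mm 1.2
scene angle 113.98 rms mm 0.21 pivot off mm 1.1
scene angle 115.17 rms mm 0.69 pivot off mm -0.3
top angle 109.8 rms mm 3.07 pivot off mm 2.2
scene angle 117.78 rms mm 1.12 pivot off mm 1.0
top angle 111.67 rms mm 3.85 pivot off mm 3.1
scene handle px [285.75 217.32] [ 0.5462 -0.1275  0.155 ]
top handle px [358.36 187.74] [ 0.543  -0.1272  0.155 ]
```

Run:
```python
from h import *
A=np.load('scene1.npy');g=cv2.cvtColor(A,cv2.COLOR_RGB2GRAY).astype(np.float32)
piv=atz('scene',(225+253/5.333,185+259/5.333),.137)[:2]
def edge(a,off,lat,r,z):
    a=np.radians(a);d=np.array([np.cos(a),np.sin(a)]);n=np.array([-d[1],d[0]])
    r=np.linspace(*r,40);f=lambda o:proj('scene',np.c_[piv+n*(o+lat)+r[:,None]*d,np.full(40,z)]).astype(np.float32)
    s=lambda o:cv2.remap(g,f(o)[:,:1],f(o)[:,1:],cv2.INTER_CUBIC).ravel()
    return (s(off+.002)-s(off-.002)).mean()
# single-edge fits: each edge, best (angle, lateral)
for nm,off,r,z,sg in(('left(+n) top edge',.011,(.018,.045),.133,-1),('right(-n) top edge',-.011,(.018,.075),.133,1),('right bottom edge',-.011,(.018,.075),.123,1),('right bottom edge-',-.011,(.018,.075),.123,-1)):
    best=max((sg*edge(a,off,l,r,z),a,l*1e3) for a in np.arange(108,121,.25) for l in np.arange(-.004,.0041,.0005))
    print(nm,np.round(best,2))
s=lambda a,l:(-edge(a,.011,l,(.018,.045),.133)+edge(a,-.011,l,(.018,.075),.133))
print('both',max((s(a,l),a,l*1e3) for a in np.arange(108,121,.25) for l in np.arange(-.004,.0041,.0005)))
```

```text
Traceback (most recent call last):
  File "h.py", line 19, in proj
    i=bot.camera_info(c);R=Rot(i['rotation']);q=(np.atleast_2d(p)-np.array(i['xyz']))@R
ValueError: time passes only in moves, steps and waits
```

```bash
sed -i "s/i=bot.camera_info(c)/i=ci(c)/; /^def Rot/i import functools\nci=functools.lru_cache(bot.camera_info)" h.py
python3 - <<'E'
from h import *
A=np.load('scene1.npy');g=cv2.cvtColor(A,cv2.COLOR_RGB2GRAY).astype(np.float32)
piv=atz('scene',(225+253/5.333,185+259/5.333),.137)[:2]
def edge(a,off,lat,r,z):
    a=np.radians(a);d=np.array([np.cos(a),np.sin(a)]);n=np.array([-d[1],d[0]])
    r=np.linspace(*r,40);f=lambda o:proj('scene',np.c_[piv+n*(o+lat)+r[:,None]*d,np.full(40,z)]).astype(np.float32)
    s=lambda o:cv2.remap(g,f(o)[:,:1],f(o)[:,1:],cv2.INTER_CUBIC).ravel()
    return (s(off+.002)-s(off-.002)).mean()
for nm,off,r,z,sg in(('left(+n) top',.011,(.018,.045),.133,-1),('right(-n) top',-.011,(.018,.075),.133,1),('right bottom',-.011,(.018,.075),.123,1),('right bottom-',-.011,(.018,.075),.123,-1)):
    print(nm,np.round(max((sg*edge(a,off,l,r,z),a,l*1e3) for a in np.arange(108,121,.5) for l in np.arange(-.004,.0041,.0005)),2))
s=lambda a,l:(-edge(a,.011,l,(.018,.045),.133)+edge(a,-.011,l,(.018,.075),.133))
print('both',max((s(a,l),a,l*1e3) for a in np.arange(108,121,.5) for l in np.arange(-.004,.0041,.0005)))
E
```

```text
left(+n) top [ 46.7 114.    0.5]
right(-n) top [ 76.77 114.5    1.  ]
right bottom [ 70.84 116.5    4.  ]
right bottom- [ 62.88 115.     0.5 ]
both (np.float32(122.59112), np.float64(115.0), np.float64(0.5000000000000004))
```

Arm ≈114.5°, rib ≈114.0°: parked to within about half a degree. Now the lid; its knob is still at scene (253.5,204.3).

>>> send_rows(targets=[[0.055,[-0.0283,-0.0186,0],[0,0,0]],[0.055,[-0.0283,-0.0186,0],[0,0,0]],[0.055,[-0.0283,-0.0186,0],[0,0,0]],[0.055,[-0.0283,-0.0186,0],[0,0,0]],[0.055,[-0.0283,-0.0186,0],[0,0,0]],[0.055,[-0.0283,-0.0186,0],[0,0,0]],[0.055,[-0.0283,-0.0186,0],[0,0,0]],[0.055,[-0.0283,-0.0186,0],[0,0,0]],[0.055,[-0.0283,-0.0186,0],[0,0,0]],[0.055,[0,0,0],[0,0,0]]])

```text
time: 9.45
position: [0.4495, -0.2036, 0.2324]
tcp_rot: [0.001, 0.546, 0.838, -0.001]
contact_force: [0.6, 0.2, 0.6]
finger_gap: 0.643
grasp_force: 0.0
```

```bash
python3 plan.py "[.4514,-.1953,.127,24.3,9]"
```

```text
9.45 [ 0.4495 -0.2036  0.2324] yaw 23.8 tz [ 0.    -0.002 -1.   ] [0.6 0.2 0.6] 0.643 0.0 [-0.63 -0.12  2.01 -0.    1.25 -1.05]
[[0.0008, 0.0006, 0.0117], [-0.0, 0.01, -0.06]]
[[0.0007, 0.0005, 0.0118], [-0.0, 0.02, -0.05]]
```

>>> send_rows(targets=[[0.055,[0,0,0],[0,0,0]],[0.055,[0,0,0],[0,0,0]],[0.055,[0,0,0],[0,0,0]]])

```text
time: 9.75
position: [0.4505, -0.1982, 0.2318]
tcp_rot: [-0.0, 0.543, 0.84, 0.0]
contact_force: [-0.3, -0.2, -0.1]
finger_gap: 0.642
grasp_force: 0.0
```

```bash
python3 plan.py "[.4514,-.1953,.127,24.3,9]"
```

```text
9.75 [ 0.4505 -0.1982  0.2318] yaw 24.2 tz [ 0.  0. -1.] [-0.3 -0.2 -0.1] 0.642 0.0 [-0.62 -0.13  2.01  0.    1.25 -1.04]
[[0.0003, 0.0002, 0.0116], [0.0, -0.0, -0.01]]
[[0.0003, 0.0002, 0.0117], [0.0, -0.01, -0.0]]
```

>>> send_rows(targets=[[0.055,[0.0003,0.0002,0.0117],[0,0,0]],[0.055,[0.0003,0.0002,0.0117],[0,0,0]],[0.055,[0.0003,0.0002,0.0117],[0,0,0]],[0.055,[0.0003,0.0002,0.0117],[0,0,0]],[0.055,[0.0003,0.0002,0.0117],[0,0,0]],[0.055,[0.0003,0.0002,0.0117],[0,0,0]],[0.055,[0.0003,0.0002,0.0117],[0,0,0]],[0.055,[0.0003,0.0002,0.0112],[0,0,0]],[0.055,[0.0003,0.0002,0.008],[0,0,0]],[0.055,[0,0,0],[0,0,0]]])

```text
time: 10.75
position: [0.4502, -0.1951, 0.129]
tcp_rot: [-0.001, 0.543, 0.839, 0.0]
contact_force: [0.5, 0.5, 0.3]
finger_gap: 0.644
grasp_force: 0.0
```

>>> send_rows(targets=[[0.04,[0,0,0],[0,0,0]],[0.035,[0,0,0],[0,0,0]],[0.02,[0,0,0],[0,0,0]],[0.02,[0,0,0],[0,0,0]],[0.02,[0,0,0],[0,0,0]],[0.02,[0,0,0],[0,0,0]]], squeeze=60)

```text
time: 11.35
position: [0.4516, -0.1961, 0.1317]
tcp_rot: [0.001, 0.543, 0.839, -0.0]
contact_force: [-0.6, 0.3, 5.5]
finger_gap: 0.31
grasp_force: 59.5
```

>>> send_rows(targets=[[0.02,[0,0,-0.002],[0,0,0]],[0.02,[0,0,-0.004],[0,0,0]],[0.02,[0,0,-0.006],[0,0,0]],[0.02,[0,0,-0.01],[0,0,0]],[0.02,[0,0,-0.014],[0,0,0]],[0.02,[0,0,-0.014],[0,0,0]],[0.02,[0,0,-0.014],[0,0,0]],[0.02,[0,0,-0.014],[0,0,0]],[0.02,[0,0,-0.01],[0,0,0]],[0.02,[0,0,-0.004],[0,0,0]]])

```text
time: 12.35
position: [0.4516, -0.1961, 0.2246]
tcp_rot: [0.001, 0.543, 0.839, -0.0]
contact_force: [-0.5, -0.6, -2.5]
finger_gap: 0.307
grasp_force: 59.2
```

Run:
```python
from plan import *
st(); plan(np.array([.5193,.2105,.222]),24.3,20); cropview('lift1',(180,120,340,260))
```

```text
12.35 [ 0.4516 -0.1961  0.2246] yaw 24.2 tz [ 0.002 -0.002 -1.   ] [-0.5 -0.6 -2.5] 0.307 59.2 [-0.62 -0.12  2.02 -0.    1.24 -1.04]
[[0.0172, 0.0114, 0.0001], [0.0, 0.01, -0.01]]
[[0.0171, 0.0115, 0.0001], [0.01, 0.01, -0.01]]
```

View pics/lift1.png

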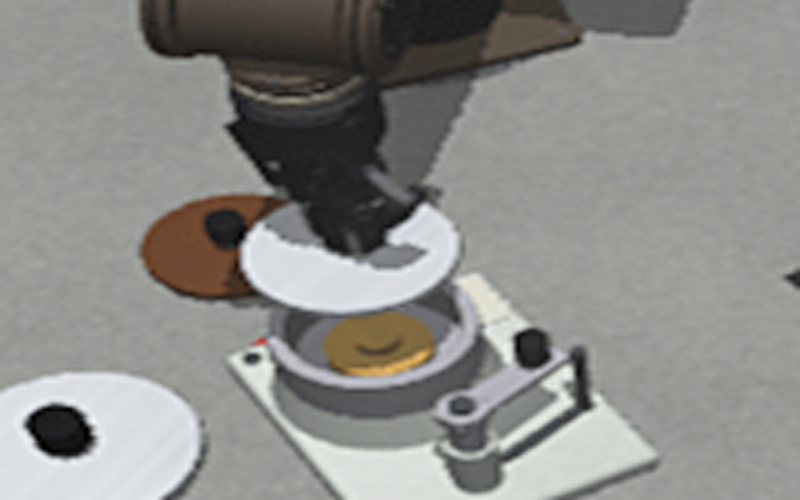

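The lid hangs level at crop (350,255), clear of the pot; the brass gasket stays in the pot. The parked arm is undisturbed. Carrying to the mat.

>>> send_rows(targets=[[0.02,[0.006,0.004,0],[0,0,0]],[0.02,[0.012,0.008,0],[0,0,0]],[0.02,[0.018,0.012,0],[0,0,0]],[0.02,[0.018,0.012,0],[0,0,0]],[0.02,[0.018,0.012,0],[0,0,0]],[0.02,[0.018,0.012,0],[0,0,0]],[0.02,[0.018,0.012,0],[0,0,0]],[0.02,[0.018,0.012,0],[0,0,0]],[0.02,[0.018,0.012,0],[0,0,0]],[0.02,[0.018,0.012,0],[0,0,0]]])

```text
time: 13.4
position: [0.4825, -0.0015, 0.2216]
tcp_rot: [-0.001, 0.543, 0.84, -0.0]
contact_force: [-0.6, 0.0, -2.1]
finger_gap: 0.308
grasp_force: 59.2
```

>>> send_rows(targets=[[0.02,[0.018,0.012,0],[0,0,0]],[0.02,[0.018,0.012,0],[0,0,0]],[0.02,[0.018,0.012,0],[0,0,0]],[0.02,[0.018,0.012,0],[0,0,0]],[0.02,[0.018,0.012,0],[0,0,0]],[0.02,[0.018,0.012,0],[0,0,0]],[0.02,[0.018,0.012,0],[0,0,0]],[0.02,[0.018,0.012,0],[0,0,0]],[0.02,[0.012,0.008,0],[0,0,0]],[0.02,[0.006,0.004,0],[0,0,0]]])

```text
time: 14.4
position: [0.5147, 0.19, 0.2218]
tcp_rot: [-0.001, 0.543, 0.84, -0.0]
contact_force: [-0.3, -0.8, -1.7]
finger_gap: 0.304
grasp_force: 59.3
```

>>> send_rows(targets=[[0.02,[0,0,0],[0,0,0]],[0.02,[0,0,0],[0,0,0]],[0.02,[0,0,0],[0,0,0]]])

```text
time: 14.7
position: [0.5153, 0.1877, 0.2225]
tcp_rot: [-0.0, 0.544, 0.839, -0.0]
contact_force: [-0.5, 0.5, -2.4]
finger_gap: 0.307
grasp_force: 59.3
```

```bash
python3 plan.py "[.5193,.2105,.05,24.3,16]"
```

```text
14.7 [0.5153 0.1877 0.2225] yaw 24.1 tz [-0. -0. -1.] [-0.5  0.5 -2.4] 0.307 59.3 [ 0.16  0.02  1.9  -0.    1.23 -0.26]
[[0.0012, 0.0008, 0.0108], [-0.0, 0.0, -0.01]]
[[0.0012, 0.0008, 0.0107], [-0.0, 0.0, -0.01]]
```

>>> send_rows(targets=[[0.02,[0.002,0.0013,0.006],[0,0,0]],[0.02,[0.002,0.0013,0.012],[0,0,0]],[0.02,[0.002,0.0013,0.018],[0,0,0]],[0.02,[0.002,0.0013,0.02],[0,0,0]],[0.02,[0.002,0.0013,0.02],[0,0,0]],[0.02,[0.002,0.0013,0.02],[0,0,0]],[0.02,[0.002,0.0013,0.02],[0,0,0]],[0.02,[0.002,0.0013,0.018],[0,0,0]],[0.02,[0.002,0.0013,0.012],[0,0,0]],[0.02,[0.001,0.001,0.006],[0,0,0]]])

```text
time: 15.7
position: [0.5181, 0.2107, 0.0685]
tcp_rot: [-0.001, 0.543, 0.839, -0.001]
contact_force: [0.6, -0.5, -2.1]
finger_gap: 0.305
grasp_force: 59.3
```

>>> send_rows(targets=[[0.02,[0,0,0.006],[0,0,0]],[0.02,[0,0,0.006],[0,0,0]],[0.02,[0,0,0.005],[0,0,0]],[0.02,[0,0,0.004],[0,0,0]],[0.02,[0,0,0.003],[0,0,0]],[0.02,[0,0,0.002],[0,0,0]],[0.02,[0,0,0],[0,0,0]],[0.02,[0,0,0],[0,0,0]]])

```text
time: 16.5
position: [0.5193, 0.2109, 0.0448]
tcp_rot: [0.0, 0.543, 0.839, 0.0]
contact_force: [0.2, -0.1, -3.0]
finger_gap: 0.306
grasp_force: 59.3
```

Run:
```python
from plan import *
st(); cropview('low1',(310,140,450,240))
```

```text
16.5 [0.5193 0.2109 0.0448] yaw 24.2 tz [ 0.  0. -1.] [ 0.2 -0.1 -3. ] 0.306 59.3 [ 0.2   0.27  1.98 -0.    0.9  -0.22]
```

View pics/low1.png

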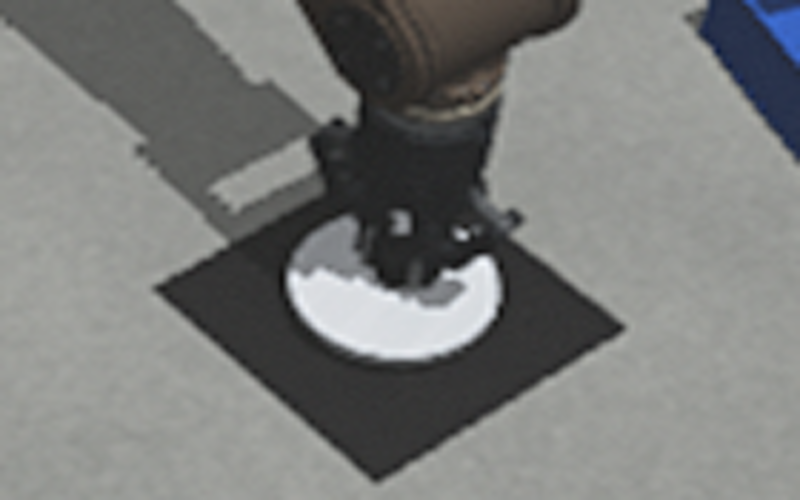

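The lid (crop (395,285)) hangs centred over the mat, with wide black margins all round. Lowering the last ~9 mm slowly, watching the force.

>>> send_rows(targets=[[0.02,[0,0,0.002],[0,0,0]],[0.02,[0,0,0.002],[0,0,0]],[0.02,[0,0,0.0015],[0,0,0]],[0.02,[0,0,0.001],[0,0,0]],[0.02,[0,0,0.001],[0,0,0]],[0.02,[0,0,0],[0,0,0]]])

```text
time: 17.15
position: [0.5191, 0.2109, 0.0369]
tcp_rot: [-0.0, 0.543, 0.839, -0.0]
contact_force: [0.0, -0.5, -2.6]
finger_gap: 0.309
grasp_force: 59.3
```

>>> send_rows(targets=[[0.02,[0,0,0.0005],[0,0,0]],[0.02,[0,0,0.0005],[0,0,0]],[0.02,[0,0,0],[0,0,0]]])

```text
time: 17.45
position: [0.5192, 0.2109, 0.0361]
tcp_rot: [-0.0, 0.543, 0.839, -0.0]
contact_force: [-0.6, -0.6, -2.3]
finger_gap: 0.303
grasp_force: 59.3
```

>>> send_rows(targets=[[0.02,[0,0,0.0005],[0,0,0]],[0.02,[0,0,0.0003],[0,0,0]],[0.02,[0,0,0],[0,0,0]]])

```text
time: 17.75
position: [0.5193, 0.211, 0.0358]
tcp_rot: [-0.0, 0.543, 0.839, 0.0]
contact_force: [-2.3, -0.7, 1.8]
finger_gap: 0.304
grasp_force: 59.7
```

>>> send_rows(targets=[[0.02,[0,0,0.0005],[0,0,0]],[0.02,[0,0,0],[0,0,0]]])

```text
time: 17.95
position: [0.5193, 0.211, 0.0357]
tcp_rot: [-0.0, 0.543, 0.84, -0.0]
contact_force: [-4.8, -1.5, 5.8]
finger_gap: 0.305
grasp_force: 60.2
```

Contact at exactly the expected height (force sign reversed). Release and retreat upwards, then aside.

>>> send_rows(targets=[[0.028,[0,0,0],[0,0,0]],[0.035,[0,0,0],[0,0,0]],[0.055,[0,0,0],[0,0,0]],[0.055,[0,0,0],[0,0,0]],[0.055,[0,0,-0.005],[0,0,0]],[0.055,[0,0,-0.015],[0,0,0]],[0.055,[0,0,-0.03],[0,0,0]],[0.055,[0,0,-0.04],[0,0,0]],[0.055,[0,0,-0.04],[0,0,0]],[0.055,[0,0,-0.04],[0,0,0]]])

```text
time: 18.95
position: [0.5192, 0.2109, 0.2079]
tcp_rot: [0.001, 0.543, 0.839, 0.001]
contact_force: [1.1, 1.6, 0.6]
finger_gap: 0.645
grasp_force: 0.0
```

>>> send_rows(targets=[[0.055,[0.025,-0.01,0],[0,0,0]],[0.055,[0.035,-0.01,0],[0,0,0]],[0.055,[0.035,-0.01,0],[0,0,0]],[0.055,[0.035,-0.01,0],[0,0,0]],[0.055,[0.035,-0.01,0],[0,0,0]],[0.055,[0.035,-0.01,0],[0,0,0]],[0.055,[0.02,0,0],[0,0,0]],[0.055,[0,0,0],[0,0,0]],[0.055,[0,0,0],[0,0,0]],[0.055,[0,0,0],[0,0,0]]])

```text
time: 19.95
position: [0.375, 0.3864, 0.2054]
tcp_rot: [0.0, 0.544, 0.839, 0.0]
contact_force: [0.5, 0.2, -0.1]
finger_gap: 0.642
grasp_force: 0.0
```

Run:
```python
from plan import *
st();A=bot.get_image('scene');save('end',A[100:350,130:470],2.3)
```

```text
19.95 [0.375  0.3864 0.2054] yaw 24.1 tz [ 0.001  0.    -1.   ] [ 0.5  0.2 -0.1] 0.642 0.0 [ 0.61  0.01  1.94 -0.    1.2   0.19]
```

View pics/end.png

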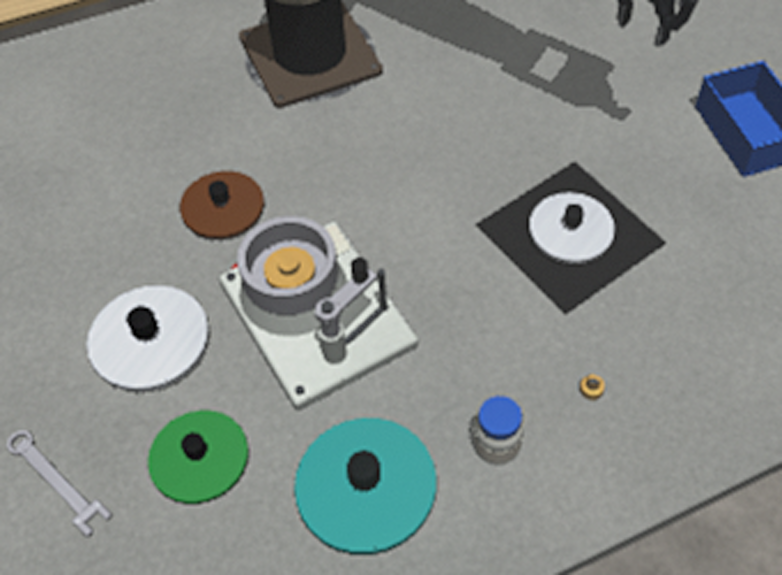

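The lid lies knob up in the middle of the mat at (572,228). The arm is parked along the rib, with the pin at (382,290), and the bystanders haven't moved. Handing in.

```bash
python3 -c "
from bench import bot
print(bot.close_job())"
```

```text
the job is handed in; nothing more can be done
None
```

The job is handed in: the hold-down arm is parked about half a degree off the pin's line by my image measurement, the lid lies knob up in the middle of the mat, and the other things look unmoved in the last picture; I got no verdict back.

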